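# Slide the display tray across the gap to the other riser

### The arm

A 6-joint arm with a two-finger parallel gripper is mounted at the origin on the work surface. World frame = base frame: x ahead of the robot, y to its left, z up, the work surface at z = 0. Lengths are in mm, angles in rad, forces in N, time in s.
With the tool pointing down it reaches from about 275 to 750 mm from the base axis. Payload 10.2 kg.
Tool frame: the origin (TCP) lies at the very end of the fingers, on their centre line; the grasp point (between the pads) lies 19 mm behind it; z points along the fingers, y is the line along which they close (so a half turn about z gives the same grasp; the last joint's range is limited). The gripper opens to 85 mm and grips with 20 to 120 N. Pads are 22 mm wide; open, the fingers measure 114 mm over their backs; the gripper's body (76 mm by 85 mm) begins 54 mm behind the grasp point. The pads swing forward as they close: fully open they stand 13 mm farther back than shut.
Start: joints at [-1.326, 0.313, 1.498, -0, 1.331, -0.223], TCP at [236.724, -468.607, 231.294] pointing down, gripper open.
Joint ranges: [-2.94, 2.94], [-0.97, 2.17], [0.19, 2.56], [-1.23, 4.37], [0.02, 3.11], [-2.88, 2.88]. Speed limits (rad/s): [2.39, 2.39, 3.01, 3.14, 3.14, 3.14].

### API

Orientations are given as a unit quaternion [w, x, y, z].
In Python, from rig import * gives the robot as it stands. The module is installed in compiled form; this text tells all that it offers.
- The arm moves only by the shell command python3 -m crank 'ROWS' [FORCE]. ROWS is JSON, a list that holds one entry, the list of rows, each a list of 7 numbers: the shift along the tool's x, y, z in units of 25 mm (1.0 is 25 mm), then the turn, a rotation vector about the tool's x, y, z in units of 8 degrees (1.0 is 8 degrees), then the finger opening in mm, from 0 to 85.4. A call has exactly 8 rows; each row shifts and turns the commanded pose from where the row before left it, along the tool's axes as they then stand; what a row does not reach is not made up. A row lasts 1/10 s, in which the tool goes at most 50 mm and 8.59 degrees, less where a joint would pass 70% of its speed; a pose out of reach is approached as far as the arm can. A call is refused whole if a number of a shift passes 1 or a number of a turn 1, either way. A call with a gripper value outside its range is refused whole. The fingers move at their own pace and stop on an object; FORCE is the grip in N (left out, the last holds). Time passes only in rows, so rows that do not move let the fingers close, or fill a call up. It gives the time, the measured TCP pose, the force, the opening and the grip force at its end, in the units of the state.
- sense(): the state, without advancing time (a new reading comes with each control period).
- capture(name): name is "side" or "top" or "wrist"; returns the picture (420x560x3 uint8, blue, green, red); there is no depth.
- camera_model(name): a dict with "fx", "fy", "cx", "cy" (pixels), "world_from_camera" (4x4, takes a point from camera to world coordinates); the wrist camera has in their place "T_tool_cam" (4x4, takes a point from camera to tool coordinates, whose origin is the TCP and whose axes are the flange's). Camera axes: x right, y up, looking along -z (the intrinsics and any distortion apply to the point x, -y, -z); pixel columns grow to the right and rows downward; lengths in mm; the calibration is good to about 2 mm. The wrist camera is an equidistant fisheye: a pixel r from the principal point sees the ray r / f radians off the axis. A picture is of the moment at which its call begins: read the wrist's pose just before it. camera_model takes no time and is no camera call.
- finish_job(): hands the job in; it is judged then, once.
The state is a dict: "time_s": time; "joints": joint angles; "dq": joint speeds; "tau": joint torques, N m; "eef_pos": TCP position; "ee_rot": TCP orientation; "force": force on the tool from outside, world axes, zero at the start; "wrist_torque": the same for the moment, N m; "grip_width": opening from 0.0 (shut) to 1.0 (fully open); "grip_force": force on a finger pad.
Only numpy, scipy, OpenCV 4.12 (cv2) and the standard library are available. Lean on these libraries where they do the work, as an engineer would, in place of code of your own. Each camera call takes 0.05 s, during which the arm holds its last target. There are 200 camera calls.

### The job

Slide the loaded wooden tray off its display riser, over the gap and onto the riser with the side fences, keeping it level: do not lift it off the risers, do not bear down hard on it, and do not let its front end sag into the gap. Push it home on the sprung end stop until the stop's face has bottomed out and feels solid (press it with 10 to 15 N, never more than 20 N), then let go and leave it flat, square and resting against the stop, without disturbing the goods standing around.

Things in the scene. Friction and masses are not known exactly. Their poses are not given: they have to be found in the camera images.
- tray: Open light-wood tray, 200 mm long (own x; +x is the leading end), 150 mm wide (y), 0.55 to 0.9 kg. Origin: centre of its underside, z up. Floor 6 mm thick, side and front walls 28 mm high; the rear wall is a taller end board. A black insert with toy cars and tools is fixed in the front part (x above -10 mm, up to 46 mm high); the 75 mm before the rear wall are empty.
- tray_front (a point): Centre of the tray's lower leading edge: underside level, plane of the front face (100 mm ahead of the tray's origin). The lower edge is rounded, radius 4 mm. The tray is front-heavy, centre of mass about 15 mm ahead of its origin: left to itself it tips once it overhangs the riser by about 85 mm.
- tray_rear (a point): Top centre of the tray's rear end board, 45 mm above the underside, 94 mm behind the tray's origin: the place to pinch from above. The board is 12 mm thick along the tray's x, 150 mm wide.
- near_stand: Plywood riser on which the tray starts: flat deck 215 mm (own x) x 190 mm (y), its top 70 mm above the origin, on four short wooden legs. Origin: under its centre, at table height. +x points across the gap to the other riser.
- far_stand: The other plywood riser, fixed: deck 190 mm wide, top 70 mm above the origin, reaching from 107.5 mm before the origin (gap end) to 157.5 mm beyond; +x points away from the gap. Gap between the decks 90 to 110 mm; deck heights differ by up to 2 mm; risers only roughly in line. Fences 13 mm high, 168 mm apart inside, flared at the gap end, stand along both sides.
- end_stop: Stop across the end of the far deck: a bar 160 mm wide, 35 mm high, between fixed cheeks. Origin on the deck, 130 mm beyond the far riser's origin; +x away from the gap. The bar is clamped so that its face stands 0 to 32 mm nearer the gap than this origin: the setting is not given, find it by feel. The face is sprung: gives 3 mm (1 to 4 N), then is solid.
- toy_car: Small yellow toy car, 62 mm long, standing near the risers; leave alone. Origin under its centre.
- oil_bottle: Amber glass bottle, 56 mm wide, 130 mm high; leave alone. Origin under its centre.
- tin: Steel can, 72 mm wide, 85 mm high; leave alone. Origin under its centre.
Mind the look-alikes: they are no part of the job. There is more than one size of the tray; the job needs the largest.

How it is judged:
By the outcome, as a careful person would: the job done as asked, in the order asked, and still so for the second after the job is handed in, with the robot touching nothing.
It also fails if it takes over 64 s, if anything falls off the work surface, if the arm or the gripper's body presses on something with over 40 N, if the wrist force passes 120 N, or if a joint passes its speed limit or range.

## Working session

There is one attempt and no reset: what is moved stays moved. The work goes in short steps, Python scripts to look and compute and a shell command to move; the robot and the scene stay as the last step left them, time stands still between calls to the robot, and variables do not carry over. Pictures are saved under pics/ and viewed, at most 10 in all, crops included, and the job is handed in when it is done.

```bash
mkdir -p pics; python3 - <<'E'
from rig import *
import cv2
import numpy as np
s=sense();print({k:np.round(v,3).tolist() for k,v in s.items()})
for n in ("side","top"):
    cv2.imwrite(f"pics/{n}0.png",capture(n)); m=camera_model(n); print(n,{k:np.round(v,3).tolist() if not isinstance(v,str) else v for k,v in m.items()})
print(camera_model("wrist"))
E
```

```text
{'time_s': 0.0, 'joints': [-1.326, 0.313, 1.498, 0.0, 1.331, -0.223], 'dq': [-0.0, 0.0, -0.001, 0.001, 0.001, 0.001], 'tau': [0.0, -41.227, -25.974, -0.0, 0.004, 0.0], 'eef_pos': [236.672, -468.341, 230.722], 'ee_rot': [-0.001, 0.973, 0.232, 0.0], 'force': [0.372, -0.684, -0.552], 'wrist_torque': [0.036, 0.015, 0.049], 'grip_force': 0.0, 'grip_width': 0.999}
side {'fx': 423.237, 'fy': 423.237, 'cx': 279.166, 'cy': 212.449, 'world_from_camera': [[-0.925, 0.246, -0.29, 260.725], [-0.38, -0.566, 0.731, 730.181], [0.016, 0.786, 0.617, 782.962], [0.0, 0.0, 0.0, 1.0]]}
top {'fx': 514.571, 'fy': 514.571, 'cx': 277.903, 'cy': 213.47, 'world_from_camera': [[-0.021, 0.99, -0.14, 421.205], [-1.0, -0.019, 0.016, -55.909], [0.013, 0.14, 0.99, 1278.538], [0.0, 0.0, 0.0, 1.0]]}
{'fx': 325.19226210127806, 'fy': 325.19226210127806, 'cx': 282.7682127946907, 'cy': 207.42026604392032, 'T_tool_cam': array([[-2.62420850e-04,  9.56958550e-01,  2.90224507e-01,
         7.44842763e+01],
       [ 9.99999272e-01, -9.05898047e-05,  1.20290099e-03,
         4.98745677e-01],
       [ 1.17741777e-03,  2.90224612e-01, -9.56957830e-01,
        -1.43309816e+02],
       [ 0.00000000e+00,  0.00000000e+00,  0.00000000e+00,
         1.00000000e+00]])}
```

View pics/side0.png

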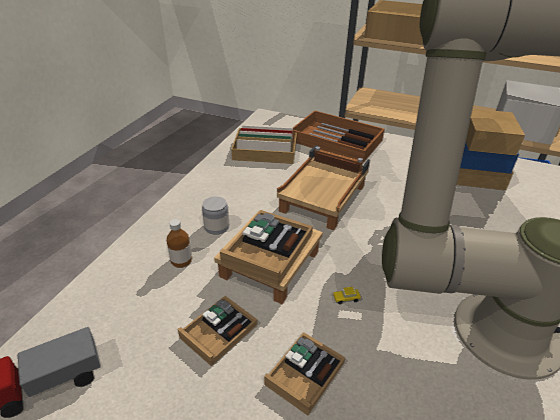

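View pics/top0.png

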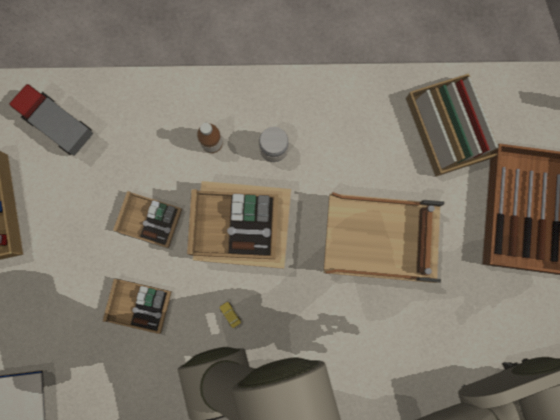

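The top view shows the tray at about (190–275, 190–257) on the near riser, with its rear board at column 192. The far riser spans columns 327–440, with the bar at about column 427. The slide is to image right, roughly world -y. The side view shows the same layout, with the tray at about (265, 240).

```bash
cat > h.py <<'E'
from rig import *
import cv2, numpy as np
from scipy.spatial.transform import Rotation as R
def ray(n,u,v,pose=None):
    m=camera_model(n)
    if n=="wrist":
        p,q=pose; T=np.eye(4);T[:3,:3]=R.from_quat([q[1],q[2],q[3],q[0]]).as_matrix();T[:3,3]=p
        T=T@m["T_tool_cam"]; a=np.array([u-m["cx"],v-m["cy"]])/m["fx"]; r=np.hypot(*a)
        d=np.array([a[0]/r*np.sin(r),-a[1]/r*np.sin(r),-np.cos(r)])
    else:
        T=np.array(m["world_from_camera"]); d=np.array([(u-m["cx"])/m["fx"],-(v-m["cy"])/m["fy"],-1.])
    d=T[:3,:3]@d
    return T[:3,3],d/np.linalg.norm(d)
def onz(n,u,v,z,pose=None):
    o,d=ray(n,u,v,pose); return o+d*(z-o[2])/d[2]
def tri(a,b):
    (o1,d1),(o2,d2)=a,b
    t=np.linalg.lstsq(np.c_[d1,-d2],o2-o1,rcond=None)[0]
    p,q=o1+t[0]*d1,o2+t[1]*d2
    return (p+q)/2,np.linalg.norm(p-q)
def project(n,X,pose=None):
    m=camera_model(n);T=np.array(m["world_from_camera"]);c=T[:3,:3].T@(np.array(X)-T[:3,3])
    return m["cx"]+m["fx"]*c[0]/-c[2], m["cy"]-m["fy"]*c[1]/-c[2]
E
python3 - <<'E'
import cv2,numpy as np
t=cv2.imread("pics/top0.png");s=cv2.imread("pics/side0.png")
c=cv2.resize(t[175:295,180:450],None,fx=2.95,fy=2.95,interpolation=cv2.INTER_CUBIC)
cv2.imwrite("pics/topc.png",c)
c=cv2.resize(s[145:305,205:380],None,fx=3.7,fy=3.7,interpolation=cv2.INTER_CUBIC)
cv2.imwrite("pics/sidec.png",c)
E
```

```text
(no output)
```

View pics/topc.png

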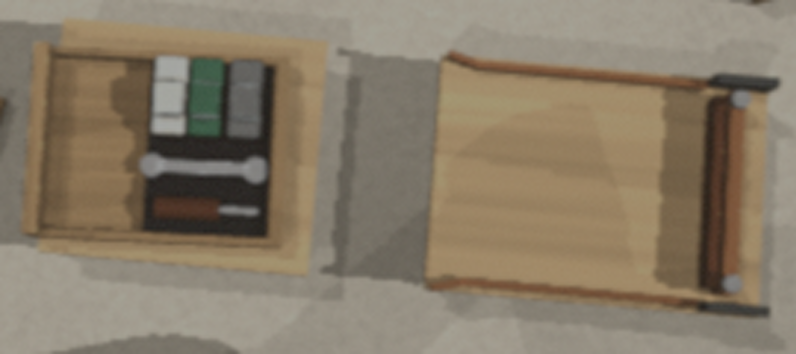

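View pics/sidec.png

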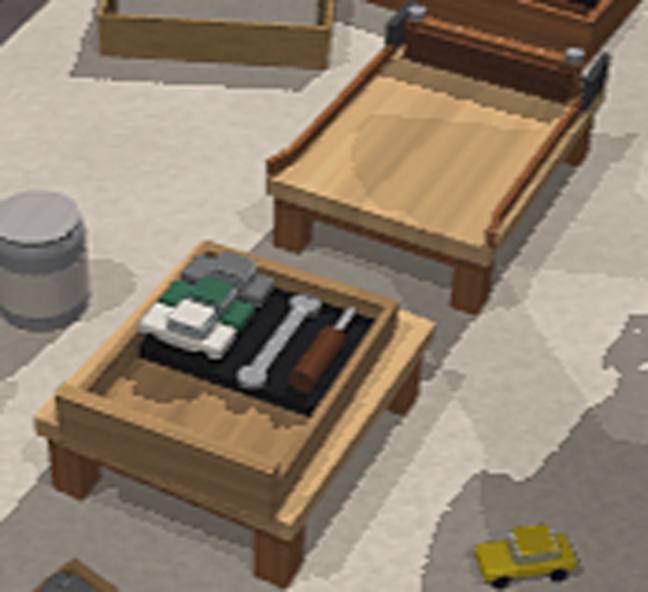

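The crops show these corners:
- **Tray board outer top corners:** top crop (38,43) and (24,234); side crop (57,393) and (279,472).
- **Far deck gap corners:** top crop (442,57) and (427,288); side crop (270,187) and (488,262).
- **Near deck corners:** top crop (65,20), (38,250), (327,42) and (307,274).

```bash
python3 - <<'E'
from h import *
T=lambda u,v:(u/2.95+180-.33,v/2.95+175-.33)
S=lambda u,v:(u/3.7+205-.36,v/3.7+145-.36)
P={"boardL":((38,43),(57,393)),"boardR":((24,234),(279,472)),"farL":((442,57),(270,187)),"farR":((427,288),(488,262)),
"nearRL":((65,20),(38,420)),"nearRR":((38,250),(290,532)),"nearFR":((307,274),(433,322)),"knobL":((740,98),(417,12)),"knobR":((731,283),(575,53))}
for k,(a,b) in P.items():
    p,e=tri(ray("top",*T(*a)),ray("side",*S(*b)));print(k,p.round(1),round(e,1))
print("plane")
g=lambda u,v,z:onz("top",*T(u,v),z).round(1)
for k,u,v,z in [("boardL",38,43,115),("boardR",24,234,115),("boardLi",50,45,115),("boardRi",37,236,115),("trayFL top",282,62,98),("trayFR",268,250,98),("nFL",327,42,70),("nFR",307,274,70),("nRL",65,20,70),("nRR",38,250,70),
 ("fGL",442,57,70),("fGR",427,288,70),("fEL",767,95,70),("fER",748,318,70),("fenceLi_far",708,88,83),("fenceRi_far",690,300,83),("fenceLi_near",500,72,83),("fenceRi_near",500,285,83),("barL",714,98,105),("barR",705,290,105)]: print(k,g(u,v,z))
E
```

```text
boardL [646.2 120.8 111.3] 0.2
boardR [495.6 130.4 112.7] 4.2
farL [ 637.2 -200.9   59.1] 3.3
farR [ 451.4 -182.4   55.5] 0.5
nearRL [673.1 105.8  64.4] 1.9
nearRR [487.1 127.8  61.2] 1.7
nearFR [464.4 -86.1  68. ] 0.1
knobL [ 592.4 -426.9  109.4] 1.2
knobR [ 448.8 -410.1  112.3] 1.0
plane
boardL [645.6 120.3 115. ]
boardR [497.4 130.6 115. ]
boardLi [643.9 111.  115. ]
boardRi [495.7 120.7 115. ]
trayFL top [630.2 -69.3  98. ]
trayFR [482.4 -55.5  98. ]
nFL [ 650.9 -106.4   70. ]
nFR [464.3 -86.   70. ]
nRL [672.9 105.4  70. ]
nRR [487.5 126.7  70. ]
fGL [ 636.8 -199.2   70. ]
fGR [ 451.3 -180.9   70. ]
fEL [ 600.8 -461.4   70. ]
fER [ 422.5 -434.7   70. ]
fenceLi_far [ 605.4 -410.    83. ]
fenceRi_far [ 437.4 -385.8   83. ]
fenceLi_near [ 621.5 -243.7   83. ]
fenceRi_near [ 452.2 -236.9   83. ]
barL [ 594.  -407.7  105. ]
barR [ 444.6 -391.8  105. ]
```

Both views agree. The tray's board centre is at about (571, 119, 115), with tray yaw about 4.3° off -y. The stands lie at about 6°, and the fence centreline passes through (544, -190). First I move above the board.

```bash
python3 -m crank '[[[0,0,0,0,0,0.975,50],[0,0,0,0,0,0.975,50],[0,0,0,0,0,0.975,50],[0,0,0,0,0,0.975,50],[0.46,-0.98,0,0,0,0,50],[0.46,-0.98,0,0,0,0,50],[0.46,-0.98,0,0,0,0,50],[0.46,-0.98,0,0,0,0,50]]]'
python3 -m crank '[[[0.46,-0.98,0,0,0,0,50],[0.46,-0.98,0,0,0,0,50],[0.46,-0.98,0,0,0,0,50],[0.46,-0.98,0,0,0,0,50],[0.46,-0.98,0,0,0,0,50],[0.46,-0.98,0,0,0,0,50],[0.46,-0.98,0,0,0,0,50],[0.46,-0.98,0,0,0,0,50]]]'
python3 -m crank '[[[0.46,-0.98,0,0,0,0,50],[0.46,-0.98,0,0,0,0,50],[0.46,-0.98,0,0,0,0,50],[0.46,-0.98,0,0,0,0,50],[0.46,-0.98,0,0,0,0,50],[0.46,-0.98,0,0,0,0,50],[0.46,-0.98,0,0,0,0,50],[0.46,-0.98,0,0,0,0,50]]]'
python3 -m crank '[[[0.46,-0.98,0,0,0,0,50],[0.46,-0.98,0,0,0,0,50],[0.46,-0.98,0,0,0,0,50],[0.46,-0.98,0,0,0,0,50],[0.46,-0.98,0,0,0,0,50],[0,0,0,0,0,0,50],[0,0,0,0,0,0,50],[0,0,0,0,0,0,50]]]'
python3 - <<'E'
from h import *
s=sense();im=capture("wrist");cv2.imwrite("pics/w1.png",im);np.save("w1.npy",np.r_[s["eef_pos"],s["ee_rot"]])
print(s["eef_pos"],s["ee_rot"],s["joints"],s["force"],s["grip_width"])
E
```

```text
time_s: 0.9
eef_pos: [290.4, -373.3, 231.0]
ee_rot: [-0.0, 0.999, -0.038, -0.0]
force: [0.4, -0.2, -0.4]
grip_width: 0.584
grip_force: 0.0
time_s: 1.7
eef_pos: [397.2, -184.9, 231.1]
ee_rot: [-0.0, 0.999, -0.038, -0.0]
force: [-1.1, 0.5, 0.6]
grip_width: 0.587
grip_force: 0.0
time_s: 2.5
eef_pos: [503.9, 3.4, 231.0]
ee_rot: [-0.0, 0.999, -0.038, -0.0]
force: [-0.1, -0.5, 0.1]
grip_width: 0.581
grip_force: 0.0
time_s: 3.3
eef_pos: [570.0, 119.3, 231.2]
ee_rot: [0.0, 0.999, -0.039, -0.0]
force: [0.0, 0.2, -0.1]
grip_width: 0.584
grip_force: 0.0
[570.01821543 119.34756514 231.17705792] [ 1.05097439e-04  9.99251356e-01 -3.86865463e-02 -2.59028855e-04] [ 5.42719380e-03  4.40973150e-01  1.31556141e+00 -1.90395514e-04
  1.38558493e+00  1.65365104e+00] [ 0.02552294  0.20862723 -0.11976874] 0.583748735765517
```

View pics/w1.png

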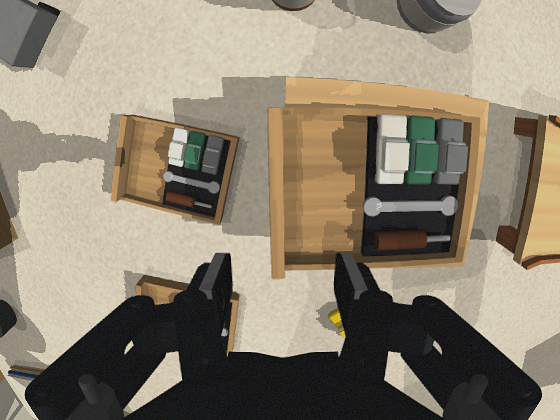

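The wrist view shows the board's top strip with outer corners at (268,108) and (272,278), and inner corners at (281,108) and (285,278). I triangulate these with the top view.

```bash
python3 - <<'E'
from h import *
w=np.load("w1.npy");ps=(w[:3],w[3:])
T=lambda u,v:(u/2.95+180-.33,v/2.95+175-.33)
for (wu,wv,t,s) in [(268,108,(38,43),(57,393)),(272,278,(24,234),(279,472)),(281,108,(50,45),None),(285,278,(37,236),None)]:
    a=ray("wrist",wu,wv,ps)
    p,e=tri(a,ray("top",*T(*t)));print("top",p.round(1),round(e,1),"z115",onz("wrist",wu,wv,115,ps).round(1))
    if s:
        p,e=tri(a,ray("side",s[0]/3.7+204.64,s[1]/3.7+144.64));print(" side",p.round(1),round(e,1))
E
```

```text
top [649.1 124.8  93.3] 2.7 z115 [648.1 125.  115. ]
 side [646.4 124.  113.9] 4.0
top [497.5 133.2 110.4] 3.8 z115 [499.7 134.7 115. ]
 side [495.4 132.9 112.5] 6.5
top [647.8 114.5  93. ] 1.0 z115 [647.3 114.8 115. ]
top [495.9 122.3 109.5] 1.6 z115 [498.8 123.  115. ]
```

```bash
python3 -m crank '[[[0.1,-0.1,0.9,0,0,0,50],[0,0,0.9,0,0,0,50],[0,0,0.9,0,0,0,50],[0,0,0.9,0,0,0,50],[0,0,0.9,0,0,0,50],[0,0,0.7,0,0,0,50],[0,0,0.4,0,0,0,50],[0,0,0.16,0,0,0,50]]]'
python3 -m crank '[[[0,0,0,0,0,0,30],[0,0,0,0,0,0,22],[0,0,0,0,0,0,16],[0,0,0,0,0,0,5],[0,0,0,0,0,0,5],[0,0,0,0,0,0,5],[0,0,0,0,0,0,5],[0,0,0,0,0,0,5]]]' 60
```

```text
time_s: 4.15
eef_pos: [572.7, 121.8, 86.8]
ee_rot: [0.0, 0.999, -0.039, -0.0]
force: [0.1, 0.9, 0.3]
grip_width: 0.585
grip_force: 0.0
time_s: 4.95
eef_pos: [573.7, 122.7, 88.4]
ee_rot: [-0.0, 0.999, -0.038, 0.001]
force: [0.3, 3.0, 5.8]
grip_width: 0.131
grip_force: 59.5
```

```bash
python3 -m crank '[[[0,0,-0.03,0,0,0,5],[0,0,-0.03,0,0,0,5],[0,0,0,0,0,0,5],[0,0.1,0,0,0,0,5],[0,0.2,0,0,0,0.05,5],[0,0.2,0,0,0,0.05,5],[0,0.1,0,0,0,0,5],[0,0,0,0,0,0,5]]]' 90
python3 -c "
from rig import *;s=sense();print(s['force'],s['wrist_torque'],s['eef_pos'],s['ee_rot'])"
```

```text
time_s: 5.75
eef_pos: [571.6, 106.6, 88.6]
ee_rot: [0.0, 0.999, -0.046, -0.0]
force: [-0.7, -1.2, -3.4]
grip_width: 0.123
grip_force: 87.7
[-0.6573445  -1.21187749 -3.37404938] [-0.04517538 -0.1760357  -0.00297431] [571.60189077 106.55755086  88.56662723] [ 3.21576342e-04  9.98952955e-01 -4.57466022e-02 -3.71176389e-04]
```

```bash
python3 -m crank '[[[0,0,0.024,0,0,0,5],[0.01,0.15,0,0,0,0.02,5],[0.03,0.3,0,0,0,0.02,5],[0.03,0.3,0,0,0,0.02,5],[0.03,0.3,0,0,0,0.02,5],[0.01,0.2,0,0,0,0,5],[0,0.1,0,0,0,0,5],[0,0,0,0,0,0,5]]]'
python3 -c "
from rig import *;s=sense();print(s['force'],s['wrist_torque'],s['eef_pos'],s['ee_rot'])"
```

```text
time_s: 6.55
eef_pos: [571.5, 72.9, 88.5]
ee_rot: [0.0, 0.999, -0.051, 0.0]
force: [-0.6, 0.0, 3.8]
grip_width: 0.122
grip_force: 88.9
[-0.5957987   0.01677111  3.83626964] [ 0.16833533 -0.10190756 -0.10172155] [571.518409    72.87665624  88.52352258] [ 2.97070459e-04  9.98693799e-01 -5.10926808e-02  3.80576859e-04]
```

```bash
python3 -m crank '[[[0,0,-0.012,0,0,0,5],[0,0.2,0,0,0,0,5],[0,0.4,0,0,0,0,5],[0,0.4,0,0,0,0,5],[0,0.4,0,0,0,0,5],[0,0.4,0,0,0,0,5],[0,0.2,0,0,0,0,5],[0,0,0,0,0,0,5]]]'
python3 - <<'E'
from h import *
s=sense();print(s['force'],s['wrist_torque'],s['eef_pos'],s['ee_rot'])
t=capture("top");d=capture("side")
a=cv2.resize(t[175:295,180:450],None,fx=2.95,fy=2.95,interpolation=cv2.INTER_CUBIC)
b=cv2.resize(d[140:310,205:380],None,fx=1.45,fy=1.45)
o=np.zeros((600,800,3),np.uint8);o[:a.shape[0],:a.shape[1]]=a[:,:800];o[354:354+b.shape[0],:b.shape[1]]=b[:246]
cv2.imwrite("pics/c2.png",o)
E
```

```text
time_s: 7.35
eef_pos: [566.0, 22.9, 88.5]
ee_rot: [0.001, 0.999, -0.051, -0.0]
force: [-1.7, -3.6, 3.0]
grip_width: 0.122
grip_force: 88.8
[-1.72733675 -3.61528281  2.98550392] [-0.36548505  0.0911913   0.07035988] [566.03576182  22.92172329  88.51102585] [ 5.14670602e-04  9.98693392e-01 -5.10999415e-02 -1.97719820e-04]
```

View pics/c2.png

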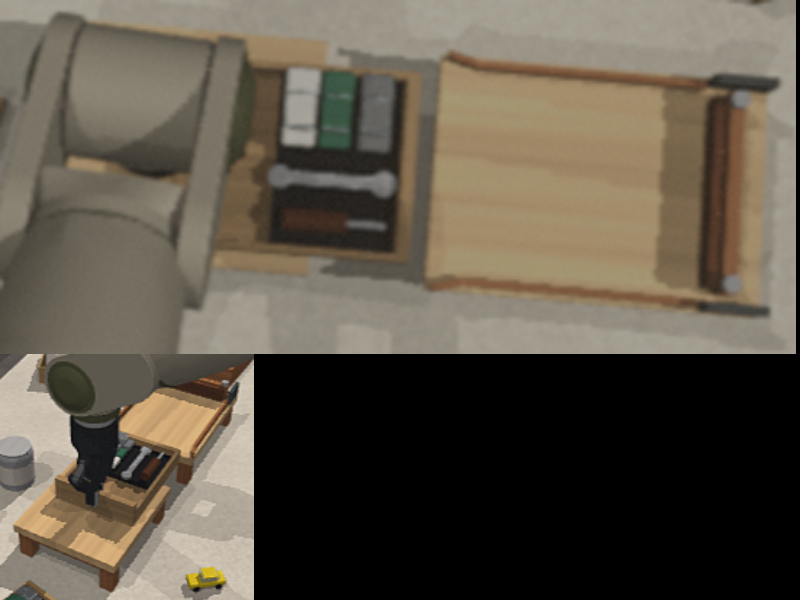

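The tray front is at crop column about 408–420. The far edge is at 428–442, so about 18 mm remains, laterally centred. I cross slowly.

```bash
python3 -m crank '[[[0,0.05,-0.006,0,0,0,5],[0,0.1,0,0,0,0,5],[0,0.1,0,0,0,0,5],[0,0.1,0,0,0,0,5],[0,0.1,0,0,0,0,5],[0,0.1,0,0,0,0,5],[0,0,0,0,0,0,5],[0,0,0,0,0,0,5]]]'
python3 -c "
from rig import *;s=sense();print(s['force'],s['wrist_torque'],s['eef_pos'],s['ee_rot'])"
```

```text
time_s: 8.25
eef_pos: [564.7, 9.6, 88.5]
ee_rot: [0.0, 0.999, -0.051, -0.0]
force: [-0.5, -0.3, 0.0]
grip_width: 0.124
grip_force: 88.4
[-0.52202499 -0.2869187   0.02536376] [ 0.07242062 -0.09482467  0.05851507] [564.6890665    9.64108076  88.51460364] [ 3.59972878e-04  9.98698474e-01 -5.10019898e-02 -1.58607599e-04]
```

```bash
python3 -m crank '[[[0,0.1,0,0,0,0,5],[0,0.1,0,0,0,0,5],[0,0.1,0,0,0,0,5],[0,0.1,0,0,0,0,5],[0,0,0,0,0,0,5],[0,0,0,0,0,0,5],[0,0,0,0,0,0,5],[0,0,0,0,0,0,5]]]'
python3 -c "
from rig import *;s=sense();print(s['force'],s['wrist_torque'],s['eef_pos'],s['ee_rot'])"
```

```text
time_s: 9.05
eef_pos: [563.7, -0.2, 88.5]
ee_rot: [0.0, 0.999, -0.051, -0.0]
force: [0.5, -2.1, -1.7]
grip_width: 0.123
grip_force: 88.2
[ 0.48995168 -2.12668052 -1.6590019 ] [-0.0677606  -0.20196309  0.00452463] [ 5.63734074e+02 -2.13669781e-01  8.85425942e+01] [ 3.20309855e-04  9.98700658e-01 -5.09596630e-02 -8.14768009e-05]
```

```bash
python3 -m crank '[[[0,0.1,0,0,0,0,5],[0,0.1,0,0,0,0,5],[0,0.1,0,0,0,0,5],[0,0.1,0,0,0,0,5],[0,0.1,0,0,0,0,5],[0,0.1,0,0,0,0,5],[0,0,0,0,0,0,5],[0,0,0,0,0,0,5]]]'
python3 -c "
from rig import *;s=sense();print(s['force'],s['wrist_torque'],s['eef_pos'],s['ee_rot'])"
```

```text
time_s: 9.85
eef_pos: [562.2, -15.3, 88.6]
ee_rot: [0.0, 0.999, -0.051, -0.0]
force: [-0.1, -2.2, -2.5]
grip_width: 0.125
grip_force: 88.1
[-0.10656907 -2.20483367 -2.49536368] [-0.33471055 -0.00421607 -0.01375571] [562.15876659 -15.28049642  88.57447391] [ 4.10370174e-04  9.98698609e-01 -5.09990819e-02 -1.18576942e-04]
```

```bash
python3 -m crank '[[[0,0.2,0.006,0,0,0,5],[0,0.3,0,0,0,0,5],[0,0.3,0,0,0,0,5],[0,0.3,0,0,0,0,5],[0,0.3,0,0,0,0,5],[0,0.2,0,0,0,0,5],[0,0,0,0,0,0,5],[0,0,0,0,0,0,5]]]'
python3 - <<'E'
from h import *
s=sense();print(s['force'],s['wrist_torque'],s['eef_pos'],s['ee_rot'])
np.save("w2.npy",np.r_[s["eef_pos"],s["ee_rot"]])
w=capture("wrist");d=capture("top");
o=np.hstack([cv2.resize(w,(448,336)),cv2.resize(d[150:310,300:460],(336,336))])
cv2.imwrite("pics/c3.png",o)
E
```

```text
time_s: 10.65
eef_pos: [558.2, -55.5, 88.5]
ee_rot: [0.001, 0.999, -0.051, 0.0]
force: [0.1, -4.4, 0.0]
grip_width: 0.122
grip_force: 88.5
[ 0.10331573 -4.36857591  0.03073244] [-0.76495804 -0.0054932  -0.02002753] [558.20581511 -55.51326868  88.53994382] [ 7.66603877e-04  9.98694956e-01 -5.10665140e-02  9.14581426e-05]
```

View pics/c3.png

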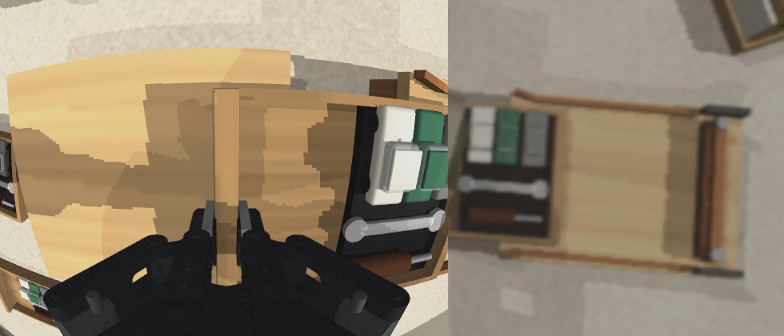

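Centred in the fences: the tray spans rows 108–241 and the fences 98–252. The torque suggests the nose is riding slightly up, so I relax the pitch a little.

```bash
python3 -m crank '[[[0,0,0,-0.03,0,0,5],[0,0,0,0,0,0,5],[0,0.2,0,0,0,0,5],[0,0.2,0,0,0,0,5],[0,0,0,0,0,0,5],[0,0,0,0,0,0,5],[0,0,0,0,0,0,5],[0,0,0,0,0,0,5]]]'
python3 -c "
from rig import *;s=sense();print(s['force'],s['wrist_torque'],s['eef_pos'],s['ee_rot'])"
```

```text
time_s: 11.55
eef_pos: [557.1, -64.8, 88.5]
ee_rot: [0.002, 0.999, -0.051, -0.0]
force: [-1.6, -1.2, 0.1]
grip_width: 0.119
grip_force: 88.7
[-1.64274566 -1.16873092  0.0955106 ] [-0.21827631  0.02839642  0.01911824] [557.11792354 -64.79216469  88.53882129] [ 2.34839705e-03  9.98699170e-01 -5.09355443e-02 -1.55195624e-04]
```

```bash
python3 -m crank '[[[0,0.2,0,0,0,0,5],[0,0.3,0,0,0,0,5],[0,0.3,0,0,0,0,5],[0,0.2,-0.01,0.01,0,0,5],[0,0.1,-0.01,0.01,0,0,5],[0,0,0,0.01,0,0,5],[0,0,0,0,0,0,5],[0,0,0,0,0,0,5]]]'
python3 -c "
from rig import *;s=sense();print(s['force'],s['wrist_torque'],s['eef_pos'],s['ee_rot'])"
```

```text
time_s: 12.35
eef_pos: [554.3, -92.5, 89.1]
ee_rot: [0.001, 0.999, -0.051, -0.0]
force: [-0.3, -3.5, -0.8]
grip_width: 0.122
grip_force: 88.5
[-0.34518739 -3.53393889 -0.76662854] [-0.42720495 -0.05424373 -0.07176194] [554.32045602 -92.46880803  89.06774565] [ 5.92565438e-04  9.98702413e-01 -5.09228638e-02 -3.15078017e-05]
```

```bash
python3 -m crank '[[[0,0.2,0,0,0,0,5],[0,0.4,0,0,0,0,5],[0,0.4,0,0,0,0,5],[0,0.4,0,0,0,0,5],[0,0.4,0,0,0,0,5],[0,0.2,0,0,0,0,5],[0,0,0,0,0,0,5],[0,0,0,0,0,0,5]]]'
python3 - <<'E'
from h import *
s=sense();print(s['force'],s['wrist_torque'],s['eef_pos'],s['ee_rot'])
w=capture("wrist");d=capture("top");
o=np.hstack([cv2.resize(w,(448,336)),cv2.resize(d[150:310,300:460],(336,336))])
cv2.imwrite("pics/c4.png",o)
E
```

```text
time_s: 13.15
eef_pos: [549.2, -142.6, 89.2]
ee_rot: [0.001, 0.999, -0.051, 0.0]
force: [0.4, -3.5, 0.4]
grip_width: 0.126
grip_force: 88.6
[ 0.44694358 -3.51506566  0.41789098] [-0.45926609 -0.016654   -0.04071054] [ 549.21757487 -142.55338317   89.16685138] [ 7.70320583e-04  9.98692078e-01 -5.11227484e-02  6.89420645e-05]
```

View pics/c4.png

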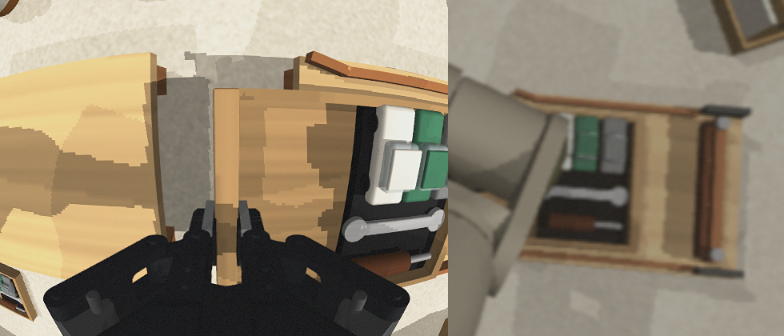

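```bash
python3 -m crank '[[[0,0.2,0,0,0,0,5],[0,0.4,0,0,0,0,5],[0,0.4,0,0,0,0,5],[0,0.3,0,0,0,0,5],[0,0.2,0,0,0,0,5],[0,0.1,0,0,0,0,5],[0,0,0,0,0,0,5],[0,0,0,0,0,0,5]]]'
python3 -m crank '[[[0,0.1,0,0,0,0,5],[0,0.1,0,0,0,0,5],[0,0.1,0,0,0,0,5],[0,0,0,0,0,0,5],[0,0,0,0,0,0,5],[0,0,0,0,0,0,5],[0,0,0,0,0,0,5],[0,0,0,0,0,0,5]]]'
python3 -c "
from rig import *;s=sense();print(s['force'],s['wrist_torque'],s['eef_pos'],s['ee_rot'])"
```

```text
time_s: 14.05
eef_pos: [545.2, -181.9, 89.2]
ee_rot: [0.001, 0.999, -0.051, 0.0]
force: [-0.3, -1.1, 0.0]
grip_width: 0.124
grip_force: 88.7
time_s: 14.85
eef_pos: [544.5, -188.8, 89.2]
ee_rot: [-0.0, 0.999, -0.051, 0.0]
force: [0.6, 4.4, 1.4]
grip_width: 0.122
grip_force: 88.9
[0.62629453 4.35084149 1.3987897 ] [ 0.50843302 -0.19327207 -0.03053209] [ 544.47689119 -188.75399201   89.16323525] [-8.11623632e-06  9.98706291e-01 -5.08502069e-02  1.43522659e-05]
```

```bash
for i in 1 2 3; do python3 -m crank '[[[0,0.04,0,0,0,0,5],[0,0.04,0,0,0,0,5],[0,0,0,0,0,0,5],[0,0,0,0,0,0,5],[0,0,0,0,0,0,5],[0,0,0,0,0,0,5],[0,0,0,0,0,0,5],[0,0,0,0,0,0,5]]]' | sed -n '2p;4p'; done
python3 -c "
from rig import *;s=sense();print(s['force'],s['wrist_torque'],s['eef_pos'],s['ee_rot'])"
```

```text
eef_pos: [544.3, -190.7, 89.2]
force: [1.1, 5.3, 2.9]
eef_pos: [544.1, -192.8, 89.2]
force: [0.7, 5.7, 3.2]
eef_pos: [543.9, -194.8, 89.2]
force: [0.9, 4.8, 3.7]
[0.9150032  4.80151747 3.66059658] [ 0.78373116 -0.22538707  0.01212925] [ 543.85624861 -194.84911129   89.18377185] [ 2.79475324e-05  9.98702665e-01 -5.09213507e-02  3.89248863e-05]
```

```bash
for i in 1 2 3; do python3 -m crank '[[[0,0.04,-0.004,0,0,0,5],[0,0.04,0,0,0,0,5],[0,0,0,0,0,0,5],[0,0,0,0,0,0,5],[0,0,0,0,0,0,5],[0,0,0,0,0,0,5],[0,0,0,0,0,0,5],[0,0,0,0,0,0,5]]]' | sed -n '2p;4p'; done
python3 -c "
from rig import *;s=sense();print(s['force'],s['wrist_torque'],s['eef_pos'],s['ee_rot'])"
```

```text
eef_pos: [543.6, -196.8, 89.2]
force: [0.4, 3.6, 1.8]
eef_pos: [543.3, -199.0, 89.2]
force: [-0.2, -0.4, -2.6]
eef_pos: [543.2, -200.9, 89.4]
force: [-0.7, -0.5, -4.3]
[-0.70021876 -0.46128595 -4.30429941] [ 0.13087645 -0.081464    0.02954691] [ 543.20667353 -200.85564652   89.4112708 ] [ 4.55971591e-05  9.98701718e-01 -5.09399290e-02 -3.06890058e-05]
```

```bash
python3 -m crank '[[[0,0,0.006,0,0,0,5],[0,0.04,0,0,0,0,5],[0,0.04,0,0,0,0,5],[0,0,0,0,0,0,5],[0,0,0,0,0,0,5],[0,0,0,0,0,0,5],[0,0,0,0,0,0,5],[0,0,0,0,0,0,5]]]' | sed -n '2p;4p'; for i in 1 2; do python3 -m crank '[[[0,0.04,0,0,0,0,5],[0,0.04,0,0,0,0,5],[0,0,0,0,0,0,5],[0,0,0,0,0,0,5],[0,0,0,0,0,0,5],[0,0,0,0,0,0,5],[0,0,0,0,0,0,5],[0,0,0,0,0,0,5]]]' | sed -n '2p;4p'; done
python3 -c "
from rig import *;s=sense();print(s['time_s'],s['force'],s['wrist_torque'],s['eef_pos'],s['ee_rot'])"
```

```text
eef_pos: [543.0, -202.8, 89.3]
force: [0.3, 0.7, -3.0]
eef_pos: [542.8, -204.9, 89.3]
force: [0.6, 0.3, -4.2]
eef_pos: [542.6, -206.8, 89.3]
force: [-0.3, 2.1, -3.7]
22.05 [-0.3378524   2.08191501 -3.67841454] [ 0.28092347 -0.17936211  0.05909633] [ 542.6221163  -206.75883493   89.30410534] [ 2.48421177e-05  9.98704148e-01 -5.08922876e-02  6.28296148e-06]
```

```bash
python3 -m crank '[[[0,0,0.004,0,0,0,5],[0,0.04,0,0,0,0,5],[0,0.04,0,0,0,0,5],[0,0,0,0,0,0,5],[0,0,0,0,0,0,5],[0,0,0,0,0,0,5],[0,0,0,0,0,0,5],[0,0,0,0,0,0,5]]]' | sed -n '2p;4p'; for i in 1 2; do python3 -m crank '[[[0,0.04,0,0,0,0,5],[0,0.02,0,0,0,0,5],[0,0,0,0,0,0,5],[0,0,0,0,0,0,5],[0,0,0,0,0,0,5],[0,0,0,0,0,0,5],[0,0,0,0,0,0,5],[0,0,0,0,0,0,5]]]' | sed -n '2p;4p'; done
python3 -c "
from rig import *;s=sense();print(s['time_s'],s['force'],s['wrist_torque'],s['eef_pos'],s['ee_rot'])"
```

```text
eef_pos: [542.5, -208.6, 89.2]
force: [0.8, 5.1, -2.4]
eef_pos: [542.3, -210.0, 89.2]
force: [0.9, 5.5, -2.8]
eef_pos: [542.4, -210.7, 89.2]
force: [3.8, 9.6, -1.7]
24.45 [ 3.84333058  9.63625913 -1.74250247] [ 1.50336801 -0.62164059 -0.05378542] [ 542.42813877 -210.678542     89.23242172] [-8.53408915e-04  9.98704153e-01 -5.08845586e-02  2.19507258e-04]
```

```bash
python3 -m crank '[[[0,0.02,0,0,0,0,5],[0,0,0,0,0,0,5],[0,0,0,0,0,0,5],[0,0,0,0,0,0,5],[0,0,0,0,0,0,5],[0,0,0,0,0,0,5],[0,0,0,0,0,0,5],[0,0,0,0,0,0,5]]]' | sed -n '2p;4p'
python3 - <<'E'
from h import *
s=sense();print(s['time_s'],s['force'],s['wrist_torque'],s['eef_pos'],s['ee_rot'])
d=capture("top");w=capture("wrist")
o=np.hstack([cv2.resize(w,(400,300)),cv2.resize(d[175:295,320:456],None,fx=2.94,fy=2.94,interpolation=cv2.INTER_CUBIC)[:300]])
cv2.imwrite("pics/c5.png",o)
E
```

```text
eef_pos: [542.5, -210.8, 89.2]
force: [3.3, 11.7, -0.6]
25.25 [ 3.26202815 11.68074719 -0.57876769] [ 1.8457617  -0.72257996 -0.10728107] [ 542.48837754 -210.79751597   89.24674079] [-1.14132490e-03  9.98703085e-01 -5.08995258e-02  2.89762366e-04]
```

View pics/c5.png

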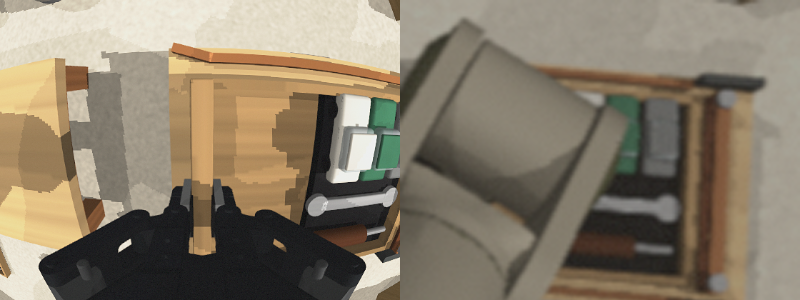

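The tray front is against the bar, and it moved only 0.1 mm for a 0.5 mm command, so the stop is solid. I press slightly more, to allow for deck friction.

```bash
python3 -m crank '[[[0,0.025,0,0,0,0,5],[0,0,0,0,0,0,5],[0,0,0,0,0,0,5],[0,0,0,0,0,0,5],[0,0,0,0,0,0,5],[0,0,0,0,0,0,5],[0,0,0,0,0,0,5],[0,0,0,0,0,0,5]]]' | sed -n '2p;4p'
python3 -c "
from rig import *;s=sense();print(s['time_s'],s['force'],s['wrist_torque'],s['eef_pos'],s['ee_rot'])"
```

```text
eef_pos: [542.5, -211.0, 89.3]
force: [5.0, 14.0, -0.4]
26.15 [ 4.98580852 13.99396351 -0.38324105] [ 2.13834832 -0.87799252 -0.06913902] [ 542.54098531 -210.95692258   89.25270721] [-1.53425923e-03  9.98704205e-01 -5.08668322e-02  3.48938543e-04]
```

```bash
python3 -m crank '[[[0.01,-0.015,0,0,0,0,5],[0.01,-0.015,0,0,0,0,5],[0,-0.01,0,0,0,0,5],[0,0,0,0,0,0,5],[0,0,0,0,0,0,5],[0,0,0,0,0,0,5],[0,0,0,0,0,0,5],[0,0,0,0,0,0,5]]]' 40 | sed -n '2,5p'
python3 -m crank '[[[0,0,0,0,0,0,14],[0,0,0,0,0,0,18],[0,0,0,0,0,0,24],[0,0,0,0,0,0,34],[0,0,0,0,0,0,44],[0,0,0,0,0,0,44],[0,0,0,0,0,0,44],[0,0,0,0,0,0,44]]]'
python3 -m crank '[[[0,0,-0.2,0,0,0,44],[0,0,-0.4,0,0,0,44],[0,0,-0.8,0,0,0,44],[0,0,-0.9,0,0,0,44],[0,0,-0.9,0,0,0,44],[0,-0.5,-0.9,0,0,0,44],[0,-0.9,-0.9,0,0,0,44],[0,-0.9,-0.9,0,0,0,44]]]'
python3 -m crank '[[[0,-0.9,0,0,0,0,44],[0,-0.9,0,0,0,0,44],[0,-0.9,0,0,0,0,44],[0,-0.9,0,0,0,0,44],[0,-0.9,0,0,0,0,44],[0,-0.5,0,0,0,0,44],[0,0,0,0,0,0,44],[0,0,0,0,0,0,44]]]'
python3 - <<'E'
from h import *
s=sense();print(s['time_s'],s['eef_pos'],s['force'])
np.save("w5.npy",np.r_[s["eef_pos"],s["ee_rot"]])
d=capture("top");w=capture("wrist");cv2.imwrite("pics/t6.png",d);cv2.imwrite("pics/w6.png",w)
o=np.vstack([cv2.resize(d[175:295,300:460],(480,360),interpolation=cv2.INTER_CUBIC),cv2.resize(w[20:230,:],(480,180))])
cv2.imwrite("pics/c6.png",o)
E
```

```text
eef_pos: [542.9, -210.9, 89.2]
ee_rot: [-0.001, 0.999, -0.051, 0.0]
force: [3.0, 8.9, -1.3]
grip_width: 0.123
time_s: 27.75
eef_pos: [542.6, -212.0, 89.2]
ee_rot: [0.0, 0.999, -0.051, -0.0]
force: [-0.6, -0.5, -1.4]
grip_width: 0.515
grip_force: 0.0
time_s: 28.55
eef_pos: [548.4, -154.1, 238.6]
ee_rot: [0.0, 0.999, -0.051, 0.001]
force: [0.3, -0.6, 0.4]
grip_width: 0.513
grip_force: 0.0
time_s: 29.35
eef_pos: [561.2, -30.9, 237.0]
ee_rot: [0.0, 0.999, -0.051, 0.0]
force: [0.1, 0.3, -0.5]
grip_width: 0.515
grip_force: 0.0
29.35 [561.17751598 -30.89611307 236.97967266] [ 0.07408316  0.31853377 -0.51956883]
```

View pics/c6.png

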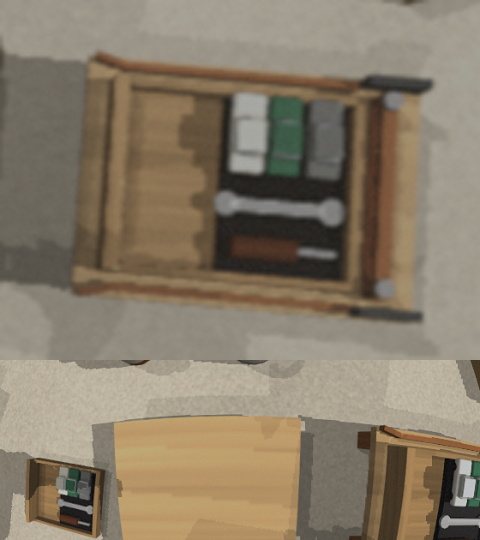

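The top view shows the tray flat and square between the fences. Its front wall is at the bar (columns about 350–375), the gripper is clear and nothing else has moved. I hand in.

```bash
python3 -c "
from rig import *;print(finish_job())"
```

```text
the job is handed in; nothing more can be done
None
```

I handed the job in at 29 s of the 64 s limit: the tray slid across the gap, pressed the end stop solid at about 14 N on the wrist sensor, and was released flat, square and against the stop.

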